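Seat the ejector plate of the vegetable machine

TASK

The white ejector plate of the open vegetable-preparation machine sits proud, its rim lying on the drive pin. Turn it with a fingertip against one of its upright vanes until the notch in its rim is over the pin, then press it down until it is fully home. Only push and press: never pull or lift the plate up, and leave the mug, jar, bowl and pusher standing where they are.

Things in the scene. Friction and masses are not known exactly. Their poses are not given: they have to be found in the camera images.
- machine: Vegetable machine, cover off, fixed: aluminium housing 250 x 236 mm, 120 mm high; on it an open round steel chamber, inside radius 102, outside 107 mm, rim 165 mm above the counter. Origin on the counter, below the chamber's vertical axis; z up; x from control panel to chute (reaches 185 mm). Drive plate in the chamber: dark steel, never turns, radius 97 mm, top at 130 mm. Pin on its -x side.
- pin (a point): Top of the drive pin where the notch fits, 73 mm from the chamber's axis, 139 mm above the counter. The pin is a fixed round aluminium bar of 10 mm diameter lying radially on the drive plate, from 67 to 94 mm from the axis, rounded on top; beyond the ejector plate's rim, 90 mm from the axis, its outer end stands up as a 10 mm stub, top 150 mm above the counter.
- notch (a point): Middle of the notch, on the ejector plate's underside, 73 mm from the axis. Plate: white plastic disc, radius 80 mm, 8 mm thick; the notch is open at the rim, 16 mm wide, reaching inwards to 64 mm from the axis. At the start the underside is 139.5 mm and the upper face 147.5 mm above the counter; seated, 9 mm lower.
- vane_a (a point): Middle of the top edge of one of the two upright vanes on the plate, 47 mm from the axis, 90 degrees counter-clockwise (from above) of the notch. Each vane is a radial plastic wall 8 mm thick, 22 mm high above the plate, running from 28 to 66 mm from the axis. Top edge 169.5 mm above the counter at the start.
- vane_b (a point): The same for the other vane, 90 degrees clockwise of the notch.
- hub_top (a point): Middle of the flat top of the plate's hub, on the chamber's axis, 161.5 mm above the counter at the start. The hub is a round white boss of 18 mm radius standing 14 mm above the plate.
- plate (a joint): Turn of the ejector plate about the vertical axis, rad, positive counter-clockwise from above; 0 (or whole turns) has the notch exactly over the pin. Turns endlessly either way against about 0.12 N m of friction and stays where left. The plate goes down only with the notch over the pin: about 2 degrees of error either way are free, up to about 4 are led in by the pin's round top.
- sleeve (a joint): How far the plate has been pressed down on its shaft, m: 0 proud (start), 0.009 fully home, negative if it is pulled up. A tight ring on the shaft holds it at any height: pressing it down takes about 5 to 7 N plus a little more for speed, and it does not sink by itself.
- mug: Bystander: glass mug 76 mm wide, 95 mm high, standing loose beside the machine. Origin at the middle of its underside.
- jar: Bystander: clear jar with black cap, 60 mm wide, 105 mm high, loose. Origin at the middle of its underside.
- bowl: Bystander: glass dessert bowl 116 mm wide, 55 mm high, loose. Origin at the middle of its underside.
- pusher: Bystander: grey plastic food pusher, a 48 mm rod with a 72 mm head, 110 mm high, standing loose on its foot. Origin at the middle of its underside.

How it is judged:
At the end, for the whole second after the job is handed in: The plate is pressed down at least 7.5 of its 9 mm, its notch within 6 mm of the pin seen from above, at rest; mug, jar, bowl and pusher each within 15 mm of where they started (value of joint sleeve above 0.0075 m and horizontal distance between notch and pin below 0.006 m and velocity of joint plate between -0.05 and 0.05 rad/s and distance of each of mug, jar, bowl, pusher from where it was at the start of the episode below 0.015 m); the robot touches nothing.
It fails at once if the ejector plate is pulled up more than 4 mm (value of joint sleeve below -0.004 m).
It fails at once if a bystander is knocked, lifted or shifted more than 20 mm (distance of any of mug, jar, bowl, pusher from where it was at the start of the episode above 0.02 m).
It also fails if it takes over 45 s, if anything falls off the work surface, if the arm or the gripper's body presses on something with over 40 N, if the wrist force passes 120 N, or if a joint passes its speed limit or range.

ROBOT

A 7-joint arm with a two-finger parallel gripper is mounted at the origin on the work surface. World frame = base frame: x ahead of the robot, y to its left, z up, the work surface at z = 0. Lengths are in m, angles in rad, forces in N, time in s.
With the tool pointing down it reaches from about 0.4 to 0.925 m from the base axis. Payload 5.6 kg.
Tool frame: the origin (TCP) lies between the finger pads; the fingertips stand 8 mm ahead of it and the grasp point (between the pads) lies 11 mm behind it; z points along the fingers, y is the line along which they close (so a half turn about z gives the same grasp; the last joint's range is limited). The gripper opens to 85 mm and grips with 20 to 120 N. Pads are 22 mm wide; open, the fingers measure 114 mm over their backs; the gripper's body (76 mm by 85 mm) begins 54 mm behind the grasp point. The pads swing forward as they close: fully open they stand 13 mm farther back than shut.
Start: joints at [-1.202, 0.468, -0.012, 1.603, 0.006, 1.071, -0.056], TCP at [0.26, 0.596, 0.239] pointing down, gripper open.
Joint ranges: [-2.53, 2.53], [-0.31, 2.02], [-1.57, 1.55], [0.28, 2.44], [-1.29, 4.43], [0.15, 1.84], [-2.92, 2.92]. Speed limits (rad/s): [2.57, 2.57, 3.14, 3.14, 3.14, 3.14, 3.14].

INTERFACE

Orientations are given as a unit quaternion [w, x, y, z].
In Python, from cell import sensors, snapshot, camera_params, ctrl gives the robot as it stands. The module is installed in compiled form; this text tells all that it offers.
- The arm moves only by the tool carry_out, never from a script. Its argument "plan" is a list of rows, each an object of numbers: "tx", "ty", "tz": the shift along the tool's x, y, z in cm; "ax", "ay", "az": the turn, a rotation vector about the tool's x, y, z in degrees; "gripper": the closure, from 0 (fully open) to 1 (shut). In form: [{"tx": .., "ty": .., "tz": .., "ax": .., "ay": .., "az": .., "gripper": ..}, ...]. A call has 1 to 20 rows; each row shifts and turns the commanded pose from where the row before left it, along the tool's axes as they then stand; what a row does not reach is not made up. A row lasts 1/12 s, in which the tool goes at most 41.7 mm and 7.16 degrees, less where a joint would pass 70% of its speed; a pose out of reach is approached as far as the arm can. A call with a gripper value outside its range is refused whole. The fingers move at their own pace and stop on an object; "force" is the grip in N (left out, the last holds). Time passes only in rows, so rows that do not move let the fingers close. It gives the time, the measured TCP pose, the force, the opening and the grip force at its end, in the units of the state.
- sensors.get_obs(): the state, without advancing time (a new reading comes with each control period).
- snapshot(name): name is "scene" or "top" or "wrist"; returns the picture (420x560x3 uint8, red, green, blue); there is no depth.
- camera_params(name): a dict with "fx", "fy", "cx", "cy" (pixels), "rvec" (rotation vector, rad) and "tvec" (3), from world to camera coordinates, as OpenCV has them. Camera axes: x right, y down, z forward; pixel columns grow to the right and rows downward; lengths in m; the calibration is good to about 2 mm. The wrist camera is an equidistant fisheye: a pixel r from the principal point sees the ray r / f radians off the axis. A picture is of the moment at which its call begins: read the wrist's pose just before it. camera_params takes no time and is no camera call; for the wrist camera it gives the pose at the moment of the call.
- ctrl.close_job(): hands the job in; it is judged then, once.
The state is a dict: "clock": time; "qpos": joint angles; "qd": joint speeds; "effort": joint torques, N m; "tcp_pos": TCP position; "orientation": TCP orientation; "ft_force": force on the tool from outside, world axes, zero at the start; "moment": the same for the moment, N m; "opening": finger opening in m; "finger_force": force on a finger pad.
Only numpy, scipy, OpenCV 4.12 (cv2) and the standard library are available. Lean on these libraries where they do the work, as an engineer would, in place of code of your own. Each camera call takes 0.05 s, during which the arm holds its last target. There are 200 camera calls.

## Working session

There is one attempt and no reset: what is moved stays moved. The work goes in short steps, Python scripts to look and compute and a tool call to move; the robot and the scene stay as the last step left them, time stands still between calls to the robot, and variables do not carry over. Pictures are saved under pics/ and viewed, at most 10 in all, crops included, and the job is handed in when it is done.

Besides the shell and the picture viewer there is one more tool, called after ">>>" as name(argument=value, ...) on one line, values as JSON. carry_out: Moves the arm, as the interface text tells. Its arguments: {"type":"object","properties":{"plan":{"type":"array","items":{"type":"object","properties":{"tx":{"type":"number"},"ty":{"type":"number"},"tz":{"type":"number"},"ax":{"type":"number"},"ay":{"type":"number"},"az":{"type":"number"},"gripper":{"type":"number"}}}},"force":{"type":"number"}},"required":["plan"]}

```bash
mkdir -p pics
python3 - <<'E'
from cell import sensors, snapshot, camera_params
import cv2,json
o=sensors.get_obs(); print({k:(v.tolist() if hasattr(v,'tolist') else v) for k,v in o.items()})
for n in ("scene","top"):
    im=snapshot(n); cv2.imwrite(f"pics/{n}0.png",im[:,:,::-1]); print(n,camera_params(n))
E
```

```text
{'clock': 0.0, 'qpos': [-1.2019777213819924, 0.46840993491752536, -0.011614291592837021, 1.6036322130328513, 0.006046260950097514, 1.0714005225761472, -0.05629018217550791], 'qd': [-0.000369688834554083, 0.0007913190114330813, -0.0023155316050676154, 0.0014857459844777898, 9.407180306571014e-05, -0.0009908296539597782, 0.0007509419666450448], 'effort': [0.0001872462189567159, -53.23749661445618, 0.02161801268812269, -25.130528211593628, 0.011421573290135711, 0.007539962825831026, -1.5367296555268695e-05], 'tcp_pos': [0.2600268220599583, 0.5951230826740562, 0.23831352494878813], 'orientation': [-0.00010604550882764123, 0.20446786209798798, 0.9788728562229947, -0.0009019275273614484], 'ft_force': [-0.07927774151009974, 0.17249064204258308, 0.38129294208671716], 'moment': [0.014204556882246, -0.046379515001067524, -0.017697153197351136], 'finger_force': 0.0, 'opening': 0.08538353819453749}
scene {'fx': 478.5200111475358, 'fy': 478.5200111475358, 'cx': 288.0425167723683, 'cy': 207.97475945979627, 'rvec': array([ 2.10899666,  1.10513525, -0.49485861]), 'tvec': array([-0.34983674, -0.2006976 ,  1.5335307 ])}
top {'fx': 389.6818643006652, 'fy': 389.6818643006652, 'cx': 282.7747035347155, 'cy': 211.01181410909038, 'rvec': array([ 2.15568056, -2.14095311,  0.16675683]), 'tvec': array([0.03844655, 0.5931762 , 0.89609965])}
```

View pics/top0.png

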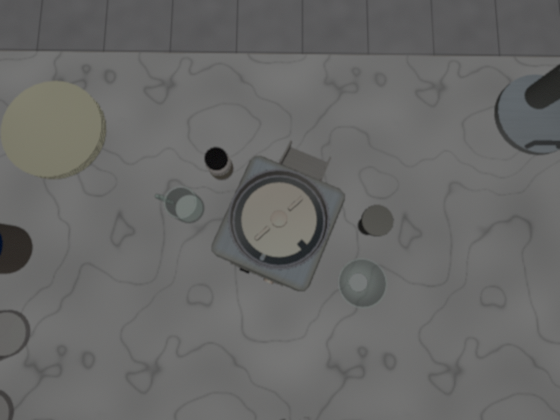

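View pics/scene0.png

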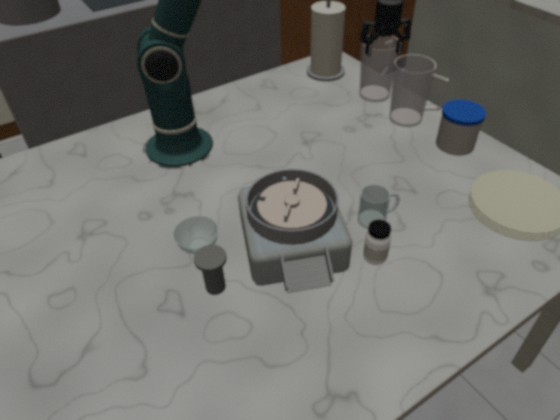

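```bash
cat > h.py <<'E'
import numpy as np, cv2
from cell import sensors, snapshot, camera_params
def ray(n,uv,z):
    "pixels -> world points on the plane at height z"
    p=camera_params(n); R,_=cv2.Rodrigues(p["rvec"]); c=-R.T@p["tvec"]
    uv=np.atleast_2d(uv).astype(float)
    d=np.c_[(uv[:,0]-p["cx"])/p["fx"],(uv[:,1]-p["cy"])/p["fy"],np.ones(len(uv))]@R
    return c+d*((z-c[2])/d[:,2])[:,None]
def ringfit(P):
    s=np.linalg.lstsq(np.c_[2*P[:,:2],np.ones(len(P))],(P[:,:2]**2).sum(1),rcond=None)[0]
    return s[:2],np.sqrt(s[2]+s[:2]@s[:2])
def plate(n,im,uv0,z=.1475,th=None):
    hsv=cv2.cvtColor(im,cv2.COLOR_RGB2GRAY)
    m=((hsv>th)*255).astype(np.uint8)
    k,l=cv2.connectedComponents(m); 
    m=(l==l[uv0[1],uv0[0]]).astype(np.uint8)
    c=max(cv2.findContours(m,cv2.RETR_EXTERNAL,cv2.CHAIN_APPROX_NONE)[0],key=cv2.contourArea)[:,0]
    return m,c
E
python3 - <<'E'
from h import *
im=cv2.imread("pics/top0.png")[:,:,::-1]
g=cv2.cvtColor(im,cv2.COLOR_RGB2GRAY); print(g[219,225:335].tolist())
m,c=plate("top",im,(270,210),th=125)
P=ray("top",c,.1475); h=P
for i in range(4):
    o,r=ringfit(h); d=np.linalg.norm(P[:,:2]-o,axis=1); h=P[abs(d-r)<.004]
print("centre",o,"r",r,len(h),len(P))
low=P[d<r-.006]; a=np.degrees(np.arctan2(*(low[:,:2]-o).T[::-1])); print("notch contour ang",np.round(a,1),np.round(1e3*d[d<r-.006]))
cv2.imwrite("pics/z.png",cv2.resize(im[165:275,220:340,::-1],None,fx=5,fy=5,interpolation=cv2.INTER_CUBIC))
E
```

```text
[88, 89, 90, 90, 85, 69, 60, 69, 79, 75, 64, 60, 61, 60, 60, 69, 97, 115, 121, 122, 122, 122, 122, 121, 122, 121, 122, 121, 121, 121, 122, 122, 122, 122, 122, 123, 122, 122, 122, 123, 123, 123, 122, 122, 121, 115, 116, 119, 122, 122, 121, 122, 123, 124, 124, 123, 123, 123, 122, 122, 122, 118, 120, 123, 124, 123, 124, 123, 124, 124, 124, 125, 124, 124, 124, 124, 124, 124, 125, 124, 125, 124, 125, 125, 125, 125, 125, 125, 125, 126, 120, 93, 59, 43, 42, 43, 41, 51, 76, 83, 63, 47, 67, 82, 84, 90, 92, 93, 92, 86]
centre [0.64253393 0.04617871] r 0.6117379632404527 108 1956
notch contour ang [  91.2   91.4   91.6   91.9   92.1   92.3   92.5   92.7   92.9   93.1
   93.3   93.5   93.7   93.9   94.1   94.3   94.6   94.8   95.    95.2
   95.4   95.6   95.8   96.    96.2   96.4   96.6   96.8   97.    97.2
   97.4   97.6   97.8   98.1   98.3   98.5   98.7   98.9   99.1   99.3
   99.5   99.7   99.9  100.1  100.3  100.5  100.7  100.9  101.1  101.3
  101.5  143.   143.2  143.3  143.5  143.6  143.8  143.9  144.1  144.3
  144.4  144.6  144.7  144.9  145.   145.2  145.3  145.5  145.7  145.8
  146.   
[... 9173 characters left out ...]
 445. 445. 446. 446. 447. 448. 448. 449. 449. 450. 451. 451. 452.
 453. 453. 454. 455. 456. 456. 457. 458. 459. 460. 460. 461. 462. 463.
 464. 464. 465. 466. 467. 468. 469. 470. 471. 472. 473. 473. 474. 475.
 476. 477. 478. 479. 480. 481. 482. 483. 485. 486. 487. 488. 489. 490.
 491. 492. 493. 494. 495. 497. 498. 499. 500. 501. 502. 504. 505. 506.
 507. 508. 510. 511. 512. 513. 515. 516. 517. 518. 520. 521. 522. 524.
 525. 526. 528. 529. 530. 532. 533. 534. 536. 537. 538. 540. 541. 543.
 544. 545. 547. 548. 550. 551. 553. 554. 556. 557. 558. 560. 561. 563.
 564. 566. 567. 569. 570. 572. 573. 575. 576. 578. 580. 581. 583. 584.
 586. 587. 589. 590. 592. 594. 595. 597. 598. 600. 602. 603. 605.]
```

View pics/z.png

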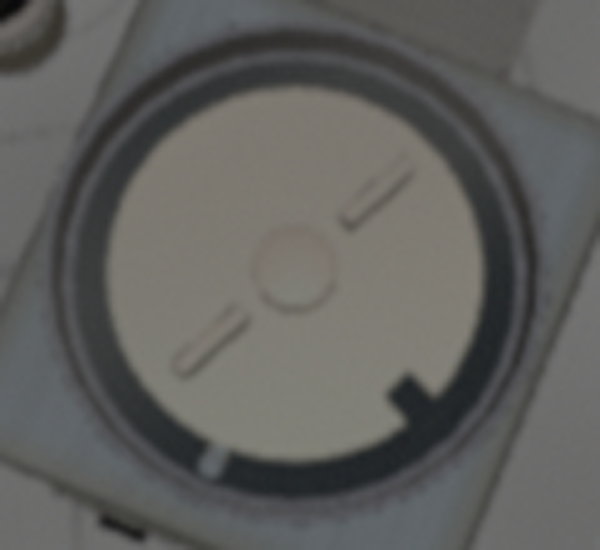

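The crop shows the plate centred near px (279,219). The notch is at (302,245), the pin stub at (262.6,257), and the vane tops are at about (262,234) and (295,203). I'll refit with a better threshold.

Run:
```python
from h import *
im=cv2.imread("pics/top0.png")[:,:,::-1]
m,c=plate("top",im,(270,210),th=104)
print("area",m.sum(),len(c))
P=ray("top",c,.1475); h=P
for i in range(6):
    o,r=ringfit(h); d=np.linalg.norm(P[:,:2]-o,axis=1); h=P[abs(d-r)<.003]
print("centre",o,"r",r,len(h))
s=d<r-.005; low=P[s]; a=np.degrees(np.arctan2(*(low[:,:2]-o).T[::-1])); print("notch",np.round(a,1),np.round(1e3*d[s]),np.degrees(np.arctan2(*(low[:,:2].mean(0)-o)[::-1])))
A=lambda p:(np.round(1e3*np.linalg.norm(p-o),1),np.round(np.degrees(np.arctan2(*(p-o)[::-1])),2))
f=lambda x,y:(220+x/5-.4,165+y/5-.4)
print("stub",A(ray("top",f(213,462),.150)[0,:2]))
print("notch mid",A(ray("top",f(409,397),.1475)[0,:2]))
# vane tops, hub
for n,p,z in (("hub",(295,269),.1615),("vane lower-left",(208,337),.1695),("vane upper-right",(374,189),.1695)):
    q=ray("top",f(*p),z)[0]; print(n,q,A(q[:2]))
for n,p in (("mug",(187,207)),("jar",(216,160)),("bowl",(362,283)),("pusher",(377,220))): print(n,ray("top",p,.08)[0]) 
# chamber outer rim check + stub by mask (grey > 70 between r .083 and .096)
g=cv2.cvtColor(im,cv2.COLOR_RGB2GRAY); v,u=np.mgrid[165:275,220:340]; Q=ray("top",np.c_[u.ravel(),v.ravel()],.148)[:,:2]-o
R=np.hypot(*Q.T); w=g[v,u].ravel().astype(float); k=(R>.085)&(R<.094)&(w>68); b=Q[k]; print("stub px",k.sum(),np.round(np.degrees(np.arctan2(b[:,1],b[:,0]))),w[k])
```

```text
area 4183 216
centre [0.56062896 0.05234242] r 0.07830542044077557 202
notch [-145.1 -145.5 -146.  -145.  -143.9 -141.2 -138.5 -135.7 -133.  -130.3
 -130.5 -129.3 -129.5] [73. 70. 67. 65. 64. 63. 63. 63. 63. 63. 66. 68. 71.] -138.01222312772032
stub (np.float64(88.0), np.float64(157.64))
notch mid (np.float64(72.5), np.float64(-137.51))
hub [0.55964775 0.05201775 0.1615    ] (np.float64(1.0), np.float64(-161.69))
vane lower-left [0.53000664 0.08773908 0.1695    ] (np.float64(46.8), np.float64(130.86))
vane upper-right [0.59260475 0.01919714 0.1695    ] (np.float64(46.1), np.float64(-46.03))
mug [0.59523751 0.2646536  0.08      ]
jar [0.7080149  0.20110501 0.08      ]
bowl [ 0.42443473 -0.13722681  0.08      ]
pusher [ 0.56809909 -0.17538115  0.08      ]
stub px 124 [  6.   5.   4.   2.   1.  -0.  -2.  -3.  -4.  13.  12.  11.   9.   8.
   7.  -4.  -6.  -7.  -8. -10. -11. -12.  19.  17.  16. -14. -15. -17.
 -18.  23.  22.  20. -17. -18. -19. -21. -22.  26.  25. -22. -24. -25.
  29.  28. -26. -27. -28.  32.  31. -29. -30. -31.  34. -32. -33.  36.
  35. -35. -36.  38. -36. -38.  40. -38.
[... 235 characters left out ...]
56. 157.
 159. 160. 155. 157. 158. 159. 160. 156. 157. 158. 160. 159.] [ 79.  78.  77.  78.  76.  74.  76.  77.  77.  76.  73.  73.  72.  71.
  69.  70.  71.  75.  75.  75.  77.  76.  77.  75.  73.  72.  76.  78.
  79.  76.  72.  69.  69.  73.  76.  78.  80.  78.  74.  72.  78.  82.
  79.  74.  73.  78.  81.  78.  74.  72.  77.  80.  72.  73.  77.  78.
  69.  73.  79.  75.  70.  77.  71.  69.  77.  77.  69.  76.  76.  73.
  80.  76.  72.  79.  77.  70.  73.  69.  77.  70.  69.  79.  72.  70.
  79.  75.  69.  71.  70.  77.  77.  69.  69.  75.  69.  70.  71.  73.
  69.  72.  69.  72.  71.  69.  79.  73.  91.  96.  95.  85.  97.  98.
  94.  81.  88.  98. 100.  93.  72.  80.  92.  95.  84.  76.]
```

>>> carry_out(plan=[{"az": 6, "gripper": 0.65}, {"az": 6, "gripper": 0.65}, {"az": 6, "gripper": 0.65}, {"az": 6, "gripper": 0.65}, {"tx": -2, "ty": -0.5}, {"tx": -3.5, "ty": -0.9}, {"tx": -3.5, "ty": -0.9}, {"tx": -3.5, "ty": -0.9}, {"tx": -3.5, "ty": -0.9}, {"tx": -3.5, "ty": -0.9}, {"tx": -3.5, "ty": -0.9}, {"tx": -3.5, "ty": -0.9}, {"tx": -3.5, "ty": -0.9}, {"tx": -3.5, "ty": -0.9}, {"tx": -3.5, "ty": -0.9}, {"tx": -3.5, "ty": -0.9}, {"tx": -3.5, "ty": -0.9}, {"tx": -3.5, "ty": -0.9}, {"tx": -3.5, "ty": -0.9}, {"tx": -3.5, "ty": -0.9}], force=20)

```text
invalid input at $.plan[0]: expected keys tx, ty, tz, ax, ay, az, gripper
```

>>> carry_out(plan=[{"tx": 0, "ty": 0, "tz": 0, "ax": 0, "ay": 0, "az": 6, "gripper": 0.65}, {"tx": 0, "ty": 0, "tz": 0, "ax": 0, "ay": 0, "az": 6, "gripper": 0.65}, {"tx": 0, "ty": 0, "tz": 0, "ax": 0, "ay": 0, "az": 6, "gripper": 0.65}, {"tx": 0, "ty": 0, "tz": 0, "ax": 0, "ay": 0, "az": 6, "gripper": 0.65}, {"tx": -2, "ty": -0.5, "tz": 0, "ax": 0, "ay": 0, "az": 0, "gripper": 0.65}, {"tx": -3.5, "ty": -0.9, "tz": 0, "ax": 0, "ay": 0, "az": 0, "gripper": 0.65}, {"tx": -3.5, "ty": -0.9, "tz": 0, "ax": 0, "ay": 0, "az": 0, "gripper": 0.65}, {"tx": -3.5, "ty": -0.9, "tz": 0, "ax": 0, "ay": 0, "az": 0, "gripper": 0.65}, {"tx": -3.5, "ty": -0.9, "tz": 0, "ax": 0, "ay": 0, "az": 0, "gripper": 0.65}, {"tx": -3.5, "ty": -0.9, "tz": 0, "ax": 0, "ay": 0, "az": 0, "gripper": 0.65}, {"tx": -3.5, "ty": -0.9, "tz": 0, "ax": 0, "ay": 0, "az": 0, "gripper": 0.65}, {"tx": -3.5, "ty": -0.9, "tz": 0, "ax": 0, "ay": 0, "az": 0, "gripper": 0.65}, {"tx": -3.5, "ty": -0.9, "tz": 0, "ax": 0, "ay": 0, "az": 0, "gripper": 0.65}, {"tx": -3.5, "ty": -0.9, "tz": 0, "ax": 0, "ay": 0, "az": 0, "gripper": 0.65}, {"tx": -3.5, "ty": -0.9, "tz": 0, "ax": 0, "ay": 0, "az": 0, "gripper": 0.65}, {"tx": -3.5, "ty": -0.9, "tz": 0, "ax": 0, "ay": 0, "az": 0, "gripper": 0.65}, {"tx": -3.5, "ty": -0.9, "tz": 0, "ax": 0, "ay": 0, "az": 0, "gripper": 0.65}, {"tx": -3.5, "ty": -0.9, "tz": 0, "ax": 0, "ay": 0, "az": 0, "gripper": 0.65}], force=20)

```text
clock: 1.6
tcp_pos: [0.4907, 0.1609, 0.2392]
orientation: [-0.0, 0.403, 0.915, -0.0]
ft_force: [0.6, 0.7, 0.3]
opening: 0.0299
finger_force: 0.0
```

>>> carry_out(plan=[{"tx": -2, "ty": -0.5, "tz": 0, "ax": 0, "ay": 0, "az": 0, "gripper": 0.65}, {"tx": -2, "ty": -0.5, "tz": 0, "ax": 0, "ay": 0, "az": 0, "gripper": 0.65}, {"tx": -2, "ty": -0.6, "tz": 0, "ax": 0, "ay": 0, "az": 0, "gripper": 0.65}, {"tx": -2, "ty": -0.6, "tz": 0, "ax": 0, "ay": 0, "az": 0, "gripper": 0.65}, {"tx": 0, "ty": 0, "tz": 1.5, "ax": 0, "ay": 0, "az": 0, "gripper": 0.65}, {"tx": 0, "ty": 0, "tz": 1.5, "ax": 0, "ay": 0, "az": 0, "gripper": 0.65}, {"tx": 0, "ty": 0, "tz": 1.5, "ax": 0, "ay": 0, "az": 0, "gripper": 0.65}, {"tx": 0, "ty": 0, "tz": 0.5, "ax": 0, "ay": 0, "az": 0, "gripper": 0.65}, {"tx": 0, "ty": 0, "tz": 0, "ax": 0, "ay": 0, "az": 0, "gripper": 0.65}, {"tx": 0, "ty": 0, "tz": 0, "ax": 0, "ay": 0, "az": 0, "gripper": 0.65}, {"tx": 0, "ty": 0, "tz": 0, "ax": 0, "ay": 0, "az": 0, "gripper": 0.65}])

```text
clock: 2.52
tcp_pos: [0.5287, 0.0889, 0.1901]
orientation: [0.001, 0.403, 0.915, 0.0]
ft_force: [-0.3, 0.3, 0.3]
opening: 0.0298
finger_force: 0.0
```

Run:
```python
from h import *
im=snapshot("wrist"); cv2.imwrite("pics/w1.png",im[:,:,::-1])
```

```text
(no output)
```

View pics/w1.png

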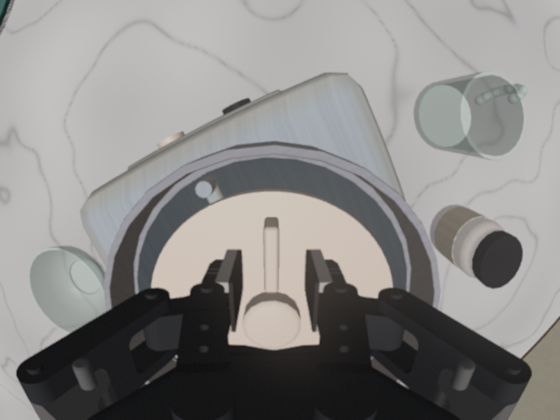

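The wrist view shows the pads, at about px (235,290) and (315,290), standing either side of the vane at column 271. The pin stub is at (205,188). Next I'll lower the tool and move up to the vane.

>>> carry_out(plan=[{"tx": 0, "ty": 0, "tz": 1, "ax": 0, "ay": 0, "az": 0, "gripper": 0.65}, {"tx": 0, "ty": 0, "tz": 0.7, "ax": 0, "ay": 0, "az": 0, "gripper": 0.65}, {"tx": 0, "ty": 0, "tz": 0.6, "ax": 0, "ay": 0, "az": 0, "gripper": 0.65}, {"tx": 0, "ty": 0, "tz": 0.5, "ax": 0, "ay": 0, "az": 0, "gripper": 0.65}, {"tx": 0, "ty": 0, "tz": 0, "ax": 0, "ay": 0, "az": 0, "gripper": 0.65}, {"tx": 0, "ty": 0.3, "tz": 0, "ax": 0, "ay": 0, "az": 0, "gripper": 0.65}, {"tx": 0, "ty": 0.3, "tz": 0, "ax": 0, "ay": 0, "az": 0, "gripper": 0.65}, {"tx": 0, "ty": 0.3, "tz": 0, "ax": 0, "ay": 0, "az": 0, "gripper": 0.65}, {"tx": 0, "ty": 0, "tz": 0, "ax": 0, "ay": 0, "az": 0, "gripper": 0.65}, {"tx": 0, "ty": 0, "tz": 0, "ax": 0, "ay": 0, "az": 0, "gripper": 0.65}])

```text
clock: 3.4
tcp_pos: [0.535, 0.095, 0.1615]
orientation: [0.0, 0.403, 0.915, 0.0]
ft_force: [0.3, -1.0, -0.3]
opening: 0.03
finger_force: 0.0
```

>>> carry_out(plan=[{"tx": -0.04, "ty": 0.17, "tz": 0, "ax": 0, "ay": 0, "az": 2, "gripper": 0.65}, {"tx": -0.084, "ty": 0.336, "tz": 0, "ax": 0, "ay": 0, "az": 4, "gripper": 0.65}, {"tx": -0.084, "ty": 0.336, "tz": 0, "ax": 0, "ay": 0, "az": 4, "gripper": 0.65}, {"tx": -0.084, "ty": 0.336, "tz": 0, "ax": 0, "ay": 0, "az": 4, "gripper": 0.65}, {"tx": -0.084, "ty": 0.336, "tz": 0, "ax": 0, "ay": 0, "az": 4, "gripper": 0.65}, {"tx": -0.084, "ty": 0.336, "tz": 0, "ax": 0, "ay": 0, "az": 4, "gripper": 0.65}, {"tx": -0.084, "ty": 0.336, "tz": 0, "ax": 0, "ay": 0, "az": 4, "gripper": 0.65}, {"tx": -0.084, "ty": 0.336, "tz": 0, "ax": 0, "ay": 0, "az": 4, "gripper": 0.65}, {"tx": -0.084, "ty": 0.336, "tz": 0, "ax": 0, "ay": 0, "az": 4, "gripper": 0.65}, {"tx": -0.084, "ty": 0.336, "tz": 0, "ax": 0, "ay": 0, "az": 4, "gripper": 0.65}, {"tx": -0.084, "ty": 0.336, "tz": 0, "ax": 0, "ay": 0, "az": 4, "gripper": 0.65}, {"tx": -0.084, "ty": 0.336, "tz": 0, "ax": 0, "ay": 0, "az": 4, "gripper": 0.65}, {"tx": -0.084, "ty": 0.336, "tz": 0, "ax": 0, "ay": 0, "az": 4, "gripper": 0.65}, {"tx": -0.084, "ty": 0.336, "tz": 0, "ax": 0, "ay": 0, "az": 4, "gripper": 0.65}, {"tx": -0.04, "ty": 0.17, "tz": 0, "ax": 0, "ay": 0, "az": 2, "gripper": 0.65}, {"tx": 0, "ty": 0, "tz": 0, "ax": 0, "ay": 0, "az": 0, "gripper": 0.65}, {"tx": 0, "ty": 0, "tz": 0, "ax": 0, "ay": 0, "az": 0, "gripper": 0.65}, {"tx": 0, "ty": 0, "tz": 0, "ax": 0, "ay": 0, "az": 0, "gripper": 0.65}])

```text
clock: 4.9
tcp_pos: [0.5811, 0.0969, 0.1613]
orientation: [-0.0, 0.785, 0.619, -0.0]
ft_force: [-0.6, 1.5, 0.6]
opening: 0.0299
finger_force: 0.6
```

Run:
```python
from h import *
im=snapshot("wrist"); cv2.imwrite("pics/w2.png",im[:,:,::-1])
im=snapshot("top"); cv2.imwrite("pics/t2.png",im[:,:,::-1])
cv2.imwrite("pics/c2.png",np.hstack([cv2.resize(cv2.imread("pics/w2.png")[130:370,130:430],(400,320)),cv2.resize(cv2.imread("pics/t2.png")[165:275,220:340],(400,320))]))
```

```text
(no output)
```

View pics/c2.png

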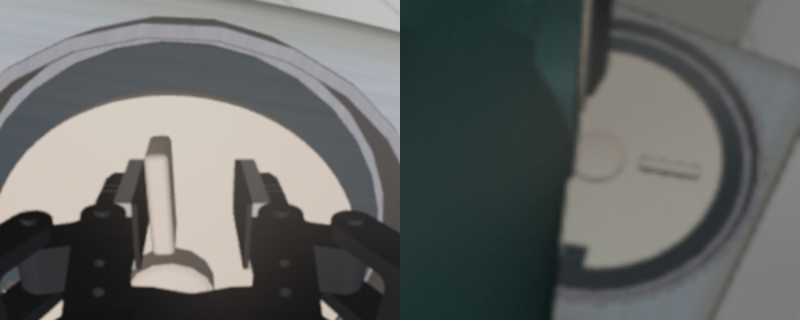

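Run:
```python
from h import *
o=np.array([.5602,.0522]); A=lambda p:(np.round(1e3*np.linalg.norm(p-o),1),np.round(np.degrees(np.arctan2(*(p-o)[::-1])),2))
f=lambda x,y:(220+(x-400)/400*120-.4,165+y/320*110-.4)
for p in ((640,160),(700,169),(670,164)): print(A(ray("top",f(*p),.1695)[0,:2]))
print("notch right wall corner",A(ray("top",f(587,248),.1475)[0,:2]),A(ray("top",f(587,266),.1475)[0,:2]))
im=cv2.imread("pics/t2.png"); 
cv2.imwrite("pics/v2.png",cv2.resize(im[205:260,265:325],(780,600),interpolation=cv2.INTER_CUBIC)*1)
```

```text
(np.float64(27.5), np.float64(-98.15))
(np.float64(65.4), np.float64(-98.88))
(np.float64(46.4), np.float64(-98.23))
notch right wall corner (np.float64(65.9), np.float64(175.25)) (np.float64(78.9), np.float64(176.11))
```

View pics/v2.png

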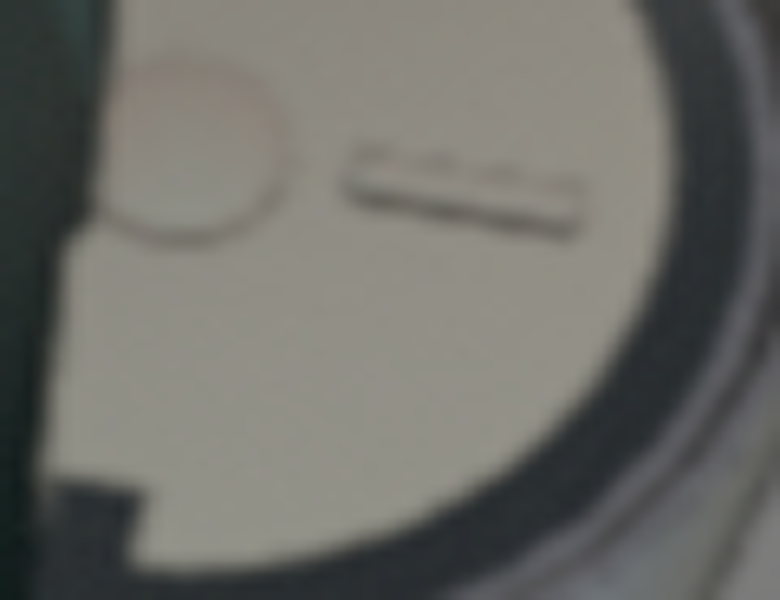

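The plate reads at about 170° for the notch against 157.5° for the pin. I'll push 10° more, back off the vane, rise and move aside to get a clear view.

>>> carry_out(plan=[{"tx": -0.058, "ty": 0.251, "tz": 0, "ax": 0, "ay": 0, "az": 3, "gripper": 0.65}, {"tx": -0.058, "ty": 0.251, "tz": 0, "ax": 0, "ay": 0, "az": 3, "gripper": 0.65}, {"tx": -0.058, "ty": 0.251, "tz": 0, "ax": 0, "ay": 0, "az": 3, "gripper": 0.65}, {"tx": -0.02, "ty": 0.084, "tz": 0, "ax": 0, "ay": 0, "az": 1, "gripper": 0.65}, {"tx": 0, "ty": 0, "tz": 0, "ax": 0, "ay": 0, "az": 0, "gripper": 0.65}, {"tx": 0, "ty": 0, "tz": 0, "ax": 0, "ay": 0, "az": 0, "gripper": 0.65}, {"tx": 0, "ty": -0.4, "tz": 0, "ax": 0, "ay": 0, "az": 0, "gripper": 0.65}, {"tx": 0, "ty": -0.6, "tz": 0, "ax": 0, "ay": 0, "az": 0, "gripper": 0.65}, {"tx": 0, "ty": 0, "tz": 0, "ax": 0, "ay": 0, "az": 0, "gripper": 0.65}, {"tx": 0, "ty": 0, "tz": 0, "ax": 0, "ay": 0, "az": 0, "gripper": 0.65}])

```text
clock: 5.83
tcp_pos: [0.5794, 0.0964, 0.1615]
orientation: [0.0, 0.837, 0.548, 0.0]
ft_force: [0.5, 0.1, -0.1]
opening: 0.0298
finger_force: 0.0
```

>>> carry_out(plan=[{"tx": 0, "ty": 0, "tz": -1.5, "ax": 0, "ay": 0, "az": 0, "gripper": 0.65}, {"tx": 0, "ty": 0, "tz": -2.5, "ax": 0, "ay": 0, "az": 0, "gripper": 0.65}, {"tx": 0, "ty": 0, "tz": -3, "ax": 0, "ay": 0, "az": 0, "gripper": 0.65}, {"tx": 0, "ty": 0, "tz": -1, "ax": 0, "ay": 0, "az": 0, "gripper": 0.65}, {"tx": 3, "ty": -1.3, "tz": 0, "ax": 0, "ay": 0, "az": 0, "gripper": 0.65}, {"tx": 3, "ty": -1.3, "tz": 0, "ax": 0, "ay": 0, "az": 0, "gripper": 0.65}, {"tx": 3, "ty": -1.3, "tz": 0, "ax": 0, "ay": 0, "az": 0, "gripper": 0.65}, {"tx": 3, "ty": -1.3, "tz": 0, "ax": 0, "ay": 0, "az": 0, "gripper": 0.65}, {"tx": 3, "ty": -1.3, "tz": 0, "ax": 0, "ay": 0, "az": 0, "gripper": 0.65}, {"tx": 3, "ty": -1.3, "tz": 0, "ax": 0, "ay": 0, "az": 0, "gripper": 0.65}, {"tx": 3, "ty": -1.3, "tz": 0, "ax": 0, "ay": 0, "az": 0, "gripper": 0.65}, {"tx": 3, "ty": -1.3, "tz": 0, "ax": 0, "ay": 0, "az": 0, "gripper": 0.65}, {"tx": 0, "ty": 0, "tz": 0, "ax": 0, "ay": 0, "az": 0, "gripper": 0.65}, {"tx": 0, "ty": 0, "tz": 0, "ax": 0, "ay": 0, "az": 0, "gripper": 0.65}])

```text
clock: 7.0
tcp_pos: [0.5793, 0.3606, 0.2403]
orientation: [-0.0, 0.835, 0.55, -0.0]
ft_force: [1.1, -0.5, -0.2]
opening: 0.0297
finger_force: 0.0
```

```bash
cat > look.py <<'E'
import sys; from h import *
im=snapshot("top"); cv2.imwrite("pics/t%s.png"%sys.argv[1],im[:,:,::-1])
cv2.imwrite("pics/z%s.png"%sys.argv[1],cv2.resize(im[165:275,220:340,::-1],None,fx=5,fy=5,interpolation=cv2.INTER_CUBIC))
z=float(sys.argv[2]); m,c=plate("top",im,(270,210),th=104); P=ray("top",c,z); h=P
for i in range(6):
    o,r=ringfit(h); d=np.linalg.norm(P[:,:2]-o,axis=1); h=P[abs(d-r)<.003]
s=(d<r-.005); q=P[s][:,:2]-o; print("centre",o,r,len(h)); print("notch",np.round(np.degrees(np.arctan2(q[:,1],q[:,0]))%360,1),np.round(1e3*d[s]),np.degrees(np.arctan2(*q.mean(0)[::-1]))%360)
o=np.array([.5602,.0522])
g=cv2.cvtColor(im,cv2.COLOR_RGB2GRAY); v,u=np.mgrid[165:275,220:340]; Q=ray("top",np.c_[u.ravel(),v.ravel()],.148)[:,:2]-o
R=np.hypot(*Q.T); T=np.degrees(np.arctan2(Q[:,1],Q[:,0]))%360; w=g[v,u].ravel().astype(float)-65
k=(R>.085)&(R<.094)&(w>3)&(abs(T-158)<20); print("stub",k.sum(),(T[k]*w[k]).sum()/w[k].sum())
E
python3 look.py 3 .1475
```

```text
centre [0.56057211 0.05222257] 0.07849170507780492 202
notch [151.9 151.1 151.8 150.9 151.6 153.3 155.9 157.6 159.4 161.9 163.7 166.1
 166.6 167.  165.7 166.2] [73. 71. 68. 67. 64. 63. 64. 63. 62. 63. 63. 64. 66. 68. 71. 73.] 158.80269778757855
stub 19 157.18372048647888
```

View pics/z3.png

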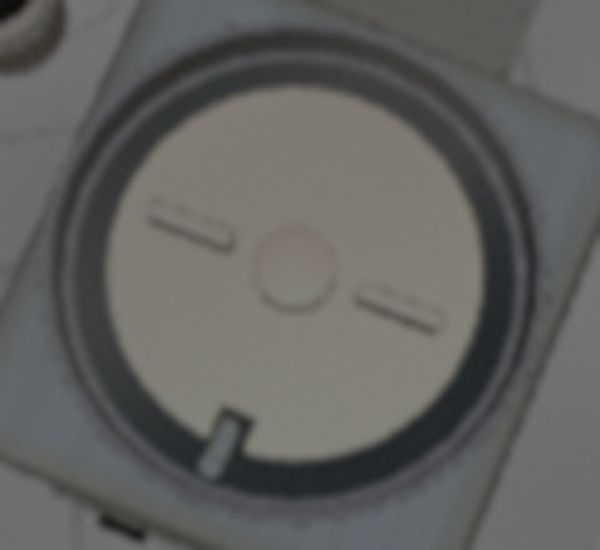

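The notch is now at about 158.8° and the pin at 157.2°, which is inside the free fit. I'll close the fingers and go over the hub to press.

>>> carry_out(plan=[{"tx": -2.3, "ty": 0.8, "tz": 0, "ax": 0, "ay": 0, "az": 0, "gripper": 1}, {"tx": -3.3, "ty": 1.2, "tz": 0, "ax": 0, "ay": 0, "az": 0, "gripper": 1}, {"tx": -3.3, "ty": 1.2, "tz": 0, "ax": 0, "ay": 0, "az": 0, "gripper": 1}, {"tx": -3.3, "ty": 1.2, "tz": 0, "ax": 0, "ay": 0, "az": 0, "gripper": 1}, {"tx": -3.3, "ty": 1.2, "tz": 0, "ax": 0, "ay": 0, "az": 0, "gripper": 1}, {"tx": -3.3, "ty": 1.2, "tz": 0, "ax": 0, "ay": 0, "az": 0, "gripper": 1}, {"tx": -3.3, "ty": 1.2, "tz": 0, "ax": 0, "ay": 0, "az": 0, "gripper": 1}, {"tx": -3, "ty": 1.1, "tz": 0, "ax": 0, "ay": 0, "az": 0, "gripper": 1}, {"tx": -2.5, "ty": 0.9, "tz": 0, "ax": 0, "ay": 0, "az": 0, "gripper": 1}, {"tx": -1.5, "ty": 0.5, "tz": 0, "ax": 0, "ay": 0, "az": 0, "gripper": 1}, {"tx": 0, "ty": 0, "tz": 1.5, "ax": 0, "ay": 0, "az": 0, "gripper": 1}, {"tx": 0, "ty": 0, "tz": 2, "ax": 0, "ay": 0, "az": 0, "gripper": 1}, {"tx": 0, "ty": 0, "tz": 1.5, "ax": 0, "ay": 0, "az": 0, "gripper": 1}, {"tx": 0, "ty": 0, "tz": 0.5, "ax": 0, "ay": 0, "az": 0, "gripper": 1}, {"tx": 0, "ty": 0, "tz": 0, "ax": 0, "ay": 0, "az": 0, "gripper": 1}, {"tx": 0, "ty": 0, "tz": 0, "ax": 0, "ay": 0, "az": 0, "gripper": 1}, {"tx": 0, "ty": 0, "tz": 0, "ax": 0, "ay": 0, "az": 0, "gripper": 1}])

```text
clock: 8.47
tcp_pos: [0.5607, 0.0487, 0.1874]
orientation: [0.0, 0.837, 0.547, 0.001]
ft_force: [0.2, 0.3, 0.1]
opening: -0.0001
finger_force: 0.0
```

>>> carry_out(plan=[{"tx": 0.32, "ty": -0.14, "tz": 0.4, "ax": 0, "ay": 0, "az": 0, "gripper": 1}, {"tx": 0, "ty": 0, "tz": 0.5, "ax": 0, "ay": 0, "az": 0, "gripper": 1}, {"tx": 0, "ty": 0, "tz": 0.4, "ax": 0, "ay": 0, "az": 0, "gripper": 1}, {"tx": 0, "ty": 0, "tz": 0.2, "ax": 0, "ay": 0, "az": 0, "gripper": 1}, {"tx": 0, "ty": 0, "tz": 0.15, "ax": 0, "ay": 0, "az": 0, "gripper": 1}, {"tx": 0, "ty": 0, "tz": 0.15, "ax": 0, "ay": 0, "az": 0, "gripper": 1}, {"tx": 0, "ty": 0, "tz": 0.15, "ax": 0, "ay": 0, "az": 0, "gripper": 1}, {"tx": 0, "ty": 0, "tz": 0.1, "ax": 0, "ay": 0, "az": 0, "gripper": 1}, {"tx": 0, "ty": 0, "tz": 0, "ax": 0, "ay": 0, "az": 0, "gripper": 1}, {"tx": 0, "ty": 0, "tz": 0, "ax": 0, "ay": 0, "az": 0, "gripper": 1}])

```text
clock: 9.3
tcp_pos: [0.5598, 0.0528, 0.1658]
orientation: [-0.0, 0.837, 0.548, -0.0]
ft_force: [-2.7, 0.7, 4.5]
opening: -0.0
finger_force: 1.8
```

>>> carry_out(plan=[{"tx": 0, "ty": 0, "tz": 0.12, "ax": 0, "ay": 0, "az": 0, "gripper": 1}, {"tx": 0, "ty": 0, "tz": 0.12, "ax": 0, "ay": 0, "az": 0, "gripper": 1}, {"tx": 0, "ty": 0, "tz": 0.12, "ax": 0, "ay": 0, "az": 0, "gripper": 1}, {"tx": 0, "ty": 0, "tz": 0.12, "ax": 0, "ay": 0, "az": 0, "gripper": 1}, {"tx": 0, "ty": 0, "tz": 0, "ax": 0, "ay": 0, "az": 0, "gripper": 1}, {"tx": 0, "ty": 0, "tz": 0, "ax": 0, "ay": 0, "az": 0, "gripper": 1}])

```text
clock: 9.8
tcp_pos: [0.5603, 0.0527, 0.1609]
orientation: [0.0, 0.837, 0.548, 0.0]
ft_force: [-0.2, -0.1, 0.4]
opening: 0.0001
finger_force: 0.2
```

>>> carry_out(plan=[{"tx": 0, "ty": 0, "tz": 0.1, "ax": 0, "ay": 0, "az": 0, "gripper": 1}, {"tx": 0, "ty": 0, "tz": 0.1, "ax": 0, "ay": 0, "az": 0, "gripper": 1}, {"tx": 0, "ty": 0, "tz": 0, "ax": 0, "ay": 0, "az": 0, "gripper": 1}, {"tx": 0, "ty": 0, "tz": 0, "ax": 0, "ay": 0, "az": 0, "gripper": 1}])

```text
clock: 10.13
tcp_pos: [0.5604, 0.0527, 0.1606]
orientation: [-0.0, 0.837, 0.548, 0.001]
ft_force: [-5.6, 0.0, 14.8]
opening: -0.0001
finger_force: 7.4
```

The plate bottomed at TCP 0.1606 (0.1605 predicted for fully home), with the force rising to a hard stop. I'll rise and check with a picture.

>>> carry_out(plan=[{"tx": 0, "ty": 0, "tz": 0.1, "ax": 0, "ay": 0, "az": 0, "gripper": 1}, {"tx": 0, "ty": 0, "tz": 0, "ax": 0, "ay": 0, "az": 0, "gripper": 1}, {"tx": 0, "ty": 0, "tz": -0.5, "ax": 0, "ay": 0, "az": 0, "gripper": 1}, {"tx": 0, "ty": 0, "tz": -1.5, "ax": 0, "ay": 0, "az": 0, "gripper": 1}, {"tx": 0, "ty": 0, "tz": -3, "ax": 0, "ay": 0, "az": 0, "gripper": 1}, {"tx": 0, "ty": 0, "tz": -3, "ax": 0, "ay": 0, "az": 0, "gripper": 1}, {"tx": 3, "ty": -1.3, "tz": 0, "ax": 0, "ay": 0, "az": 0, "gripper": 1}, {"tx": 3, "ty": -1.3, "tz": 0, "ax": 0, "ay": 0, "az": 0, "gripper": 1}, {"tx": 3, "ty": -1.3, "tz": 0, "ax": 0, "ay": 0, "az": 0, "gripper": 1}, {"tx": 3, "ty": -1.3, "tz": 0, "ax": 0, "ay": 0, "az": 0, "gripper": 1}, {"tx": 3, "ty": -1.3, "tz": 0, "ax": 0, "ay": 0, "az": 0, "gripper": 1}, {"tx": 3, "ty": -1.3, "tz": 0, "ax": 0, "ay": 0, "az": 0, "gripper": 1}, {"tx": 3, "ty": -1.3, "tz": 0, "ax": 0, "ay": 0, "az": 0, "gripper": 1}, {"tx": 3, "ty": -1.3, "tz": 0, "ax": 0, "ay": 0, "az": 0, "gripper": 1}, {"tx": 3, "ty": -1.3, "tz": 0, "ax": 0, "ay": 0, "az": 0, "gripper": 1}, {"tx": 0, "ty": 0, "tz": 0, "ax": 0, "ay": 0, "az": 0, "gripper": 1}, {"tx": 0, "ty": 0, "tz": 0, "ax": 0, "ay": 0, "az": 0, "gripper": 1}, {"tx": 0, "ty": 0, "tz": 0, "ax": 0, "ay": 0, "az": 0, "gripper": 1}])

```text
clock: 11.63
tcp_pos: [0.5612, 0.3463, 0.2375]
orientation: [0.001, 0.837, 0.547, -0.0]
ft_force: [0.4, -0.0, 0.3]
opening: 0.0
finger_force: 0.0
```

```bash
python3 look.py 4 .1385; python3 -c "
import cv2
im=cv2.imread('pics/t4.png'); a=cv2.imread('pics/z4.png'); cv2.imwrite('pics/c4.png',cv2.resize(cv2.hconcat([cv2.resize(a,(400,367)),cv2.resize(im[100:320,150:400],(400,367))]),(800,367)))"
```

```text
centre [0.56052872 0.05234929] 0.07855065658763694 199
notch [151.6 150.7 151.4 150.5 151.2 152.9 155.5 157.3 159.8 161.7 163.5 165.9
 166.4 166.8 167.3 166. ] [73. 71. 68. 66. 63. 62. 63. 62. 64. 63. 62. 64. 66. 68. 70. 72.] 158.65240083475013
stub 19 157.16959612829947
```

View pics/c4.png

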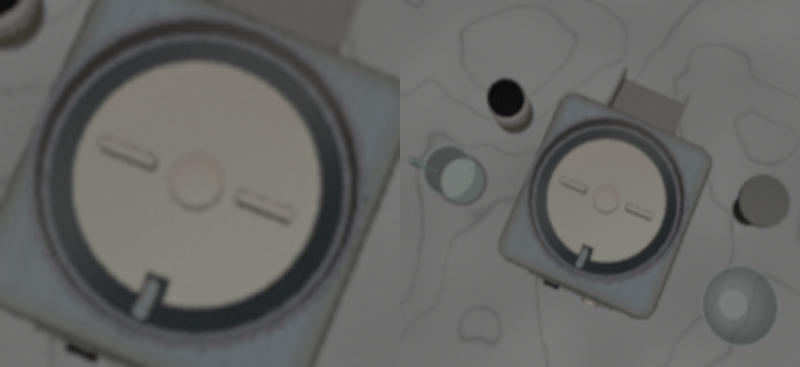

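The picture shows the notch around the pin (crop px 150,297) and the bystanders where they stood. The rim radius fits only at the lowered height. I'll hand in.

```bash
python3 -c "
from cell import ctrl; print(ctrl.close_job())"
```

```text
the job is handed in; nothing more can be done
None
```

The ejector plate is turned with its notch over the pin and pressed fully home (about 9 mm by the arm's height readings), the bystanders look unmoved, and the job was handed in at about 12 s; the hand-in gave no verdict.

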